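# Slide out the water filter and lock its bayonet ring

## Robot

A 6-joint arm with a two-finger parallel gripper is mounted at the origin on the work surface. World frame = base frame: x ahead of the robot, y to its left, z up, the work surface at z = 0. Lengths are in m, angles in rad, forces in N, time in s.
With the tool pointing down it reaches from about 0.375 to 0.9 m from the base axis. Payload 3.1 kg.
Tool frame: the origin (TCP) lies at the very end of the fingers, on their centre line; the grasp point (between the pads) lies 19 mm behind it (tcp_to_grasp is the distance from the TCP to the grasp point, in m); z points along the fingers, y is the direction in which the jaws open and shut (so a half turn about z gives the same grasp; the last joint's range is limited). The gripper opens to 85 mm and grips with 20 to 120 N. Pads are 22 mm wide; open, the fingers measure 114 mm over their backs; the gripper's body (76 mm by 85 mm) begins 54 mm behind the grasp point. The pads swing forward as they close: fully open they stand 13 mm farther back than shut.
Start: joints at [0.949, 0.527, 1.433, -0, 1.181, -0.178], TCP at [0.268, 0.564, 0.231] pointing down, gripper open.
Joint ranges: [-3.08, 3.08], [-0.75, 2.2], [0.22, 2.44], [-1.43, 4.57], [0, 2.65], [-2.85, 2.85]. Speed limits (rad/s): [2.79, 2.79, 3.14, 3.14, 3.14, 3.14].

## Interface

Orientations are given as a unit quaternion [x, y, z, w].
In Python, from station import sense, snapshot, camera_info, sign_off, tcp_to_grasp gives the robot as it stands.
- The arm moves only by the shell command python3 -m inch 'ROWS' [FORCE]. ROWS is JSON, a list of rows, each a list of 3 entries, a list of its own where there are three numbers: the closure, from -1 (fully open) to 1 (shut), so that 0 is half open, then the shift along the tool's x, y, z normalised to -1 to 1, where 1 is 10 cm, then the turn, a rotation vector about the tool's x, y, z normalised to -1 to 1, where 1 is 360 degrees. In form: [[jaw, [dx, dy, dz], [ax, ay, az]], ...]. A call has 1 to 20 rows; each row is the pose to reach, as a shift and turn from the pose commanded when the call began, along the tool's axes at that moment, turning the shorter way round; what a row does not reach only later rows make up. A row lasts 1/10 s, in which the tool goes at most 50 mm and 8.59 degrees, less where a joint would pass 70% of its speed; a pose out of reach is approached as far as the arm can. A call with a number of a shift or a turn outside -1 to 1 is refused whole. A call with a gripper value outside its range is refused whole. The fingers move at their own pace and stop on an object; FORCE is the grip in N (left out, the last holds). Time passes only in rows, so rows that repeat a pose let the fingers close. It gives the time, the measured TCP pose, the force and the opening at its end, in the units of the state.
- sense(): the state, without advancing time (a new reading comes with each control period).
- snapshot(name): name is "scene" or "top" or "wrist"; returns (picture, depth): 400x640x3 uint8, blue, green, red; 400x640 float32, m along the optical axis (not along the pixel's ray), 0 where there is no reading.
- camera_info(name): a dict with "K" (3x3 intrinsics, pixels), "origin" and "orientation" of the camera in the world. Camera axes: x right, y down, z forward; pixel columns grow to the right and rows downward; lengths in m; the calibration is good to about 2 mm. A picture is of the moment at which its call begins: read the wrist's pose just before it. camera_info takes no time and is no camera call; for the wrist camera it gives the pose at the moment of the call.
- sign_off(): hands the job in, once; it reports no verdict.
The state is a dict: "t": time; "q": joint angles; "qd": joint speeds; "tau": joint torques, N m; "tcp_pos": TCP position; "tool_rot": TCP orientation; "force": force on the tool from outside, world axes, zero at the start; "ft_torque": the same for the moment, N m; "finger_gap": opening from 0.0 (shut) to 1.0 (fully open).
Only numpy, scipy, OpenCV 4.12 (cv2) and the standard library are available. Lean on these libraries where they do the work, as an engineer would, in place of code of your own. Each camera call takes 0.05 s, during which the arm holds its last target.

## Task

The water filter sits on the pull-out tray under the shelf, and its bayonet ring was left unlocked. Pull the tray out by its handle to its stop, then turn the filter's winged ring clockwise (seen from outside, looking at its face) the quarter turn until it clicks locked. Leave the tray pulled out and do not disturb the things on the shelf.

Things in the scene. Friction and masses are not known exactly. Their poses are not given: they have to be found in the camera images.
- handle (a point): middle of the tray's handle, a level round steel bar 10 mm thick, 110 mm long along point y, 110 mm above the counter, with a post at each end. Its axis is 47 mm in front of the tray's flat front panel (top 8 mm above the bar's axis). Site z is up; -x is the pull direction, roughly towards the robot. Free below down to the basin's rim (45 mm). Shut, the bar is 83 mm in front of the shelf's edge.
- tray (a joint): how far the tray is pulled out, m: 0 is shut, 0.13 is its stop. The slide is stiff (about 5 N) and stays where it is left.
- ring_mid (a point): centre of the bayonet ring, on its axis, half-way up: grey ribbed plastic, 48 mm outside diameter, 26 mm tall, two opposite wings (10 mm thick, 60 mm over the tips, 24 mm tall). Site z is the axis out of its face; it leans 35 degrees from vertical to the pull direction. Site y runs along the wings and turns with the ring. 155 mm above the counter, 143 mm behind the handle bar; moves with the tray.
- filter (a point): top centre of the fixed grey dome that fills the ring's middle and stands 4 mm out of its face, with a thin ridge (2.5 mm more). Locked, the ring's wings lie in line with this ridge. Axes: z out along the ring's axis, x along the ridge. Under the ring is a 40 mm neck; the white filter body (72 mm diameter) begins 20 mm below the ring's lower edge. Shut, the filter is fully under the shelf.
- ring (a joint): turn of the ring, rad: 0 unlocked (wings level, crosswise), 1.571 locked at its stop (wings front to back); grows clockwise seen from outside, facing the ring. A spring catch resists (up to about 0.15 N m) with its dead point at 1.15: let go before, the ring springs back towards unlocked; from about 1.25 on the catch throws it home with a click and holds it.
- stand: fixed aluminium shelf over a steel basin. Origin on the counter under the middle of the shelf's front edge; x to the back, y left, z up. Deck 500 x 130 x 8 mm, top at 208 mm, a post at each corner. Basin rim 45 mm high, from 200 mm in front of the edge to 100 mm behind. A hairbrush in a fixed clip at y = -0.215 reaches 375 mm up; a steel tap at y = 0.165 under the deck, spout 40 mm in front.
- mug: bystander on the shelf: teal mug, 72 mm in diameter, 85 mm tall; origin at the centre of its underside
- jar: bystander on the shelf: small glass jar with steel lid, 56 mm in diameter, 75 mm tall; origin at the centre of its underside
- soap_dish: bystander on the shelf: closed steel soap dish, 74 by 99 mm (long side along its y), 32 mm tall; origin at the centre of its underside

How it is judged:
On the way, in this order (a step that is already met when the one before it is completed fails the run):
1. the tray is pulled out to its stop, the ring not yet locked (value of joint tray above 0.118 m and value of joint ring below 1.2 rad), for 0.2 s.
2. the ring is turned clockwise until it clicks locked, with the tray out (value of joint ring above 1.5 rad and value of joint tray above 0.1 m), for 0.2 s.
At the end, for the whole second after the job is handed in: The ring is locked (joint ring above 1.5 rad of 1.571), the tray is still out (more than 100 mm of 130), and mug, jar and soap dish stand upright on the shelf within 20 mm of where they were (all of step 2 and distance of each of mug, jar, soap_dish from where it was at the start of the episode below 0.02 m and angle between each of mug, jar, soap_dish's own z axis and vertical below 0.2 rad); the robot touches nothing.
It fails at once if a thing on the shelf is shifted by more than 20 mm or tipped (distance of any of mug, jar, soap_dish from where it was at the start of the episode above 0.02 m or angle between any of mug, jar, soap_dish's own z axis and vertical above 0.35 rad).
It also fails if it takes over 51 s, if anything falls off the work surface, if the arm or the gripper's body presses on something with over 40 N, if the wrist force passes 120 N, or if a joint passes its speed limit or range.

## Working session

There is one attempt and no reset: what is moved stays moved. The work goes in short steps, Python scripts to look and compute and a shell command to move; the robot and the scene stay as the last step left them, time stands still between calls to the robot, and variables do not carry over. Pictures are saved under pics/ and viewed, and the job is handed in when it is done.

```bash
ls; mkdir -p pics; python3 - <<'E'
from station import *
import cv2,numpy as np
print(sense(), tcp_to_grasp)
for n in ("scene","top"):
    p,d=snapshot(n); cv2.imwrite(f"pics/{n}0.png",p); np.savez(f"{n}0.npz",p=p,d=d); print(n,camera_info(n))
E
```

```text
pics
{'t': 0.0, 'q': array([ 9.48476459e-01,  5.28498953e-01,  1.43390788e+00,  8.04908360e-06,
        1.18138675e+00, -1.78495320e-01]), 'qd': array([-0.00176295,  0.00045308, -0.00181542,  0.00097093, -0.00096287,
        0.00241745]), 'tau': array([ 9.19035738e-04, -4.42361391e+01, -1.78024775e+01, -1.96880428e-04,
        8.32802500e-03, -1.79963581e-05]), 'tcp_pos': array([0.26791728, 0.56387093, 0.2303117 ]), 'tool_rot': array([ 2.20096767e-01,  9.75477423e-01, -1.01196879e-03, -4.32381033e-04]), 'force': array([ 0.32933819, -0.51535332, -0.78340394]), 'ft_torque': array([ 0.01125928, -0.05317627, -0.00502978]), 'finger_gap': 0.9986326270314962} 0.0187
scene {'K': array([[505.80207579,   0.        , 324.94763155],
       [  0.        , 505.80207579, 195.58266785],
       [  0.        ,   0.        ,   1.        ]]), 'origin': array([ 0.97078565, -0.06709449,  1.11195168]), 'orientation': array([ 0.81713889,  0.55450313, -0.08595002, -0.13199588])}
top {'K': array([[364.52926571,   0.        , 314.74655896],
       [  0.        , 364.52926571, 197.59837986],
       [  0.        ,   0.        ,   1.        ]]), 'origin': array([0.53328597, 0.04740143, 0.86552737]), 'orientation': array([ 0.72391117, -0.68160426,  0.07422197, -0.07654637])}
```

View pics/scene0.png

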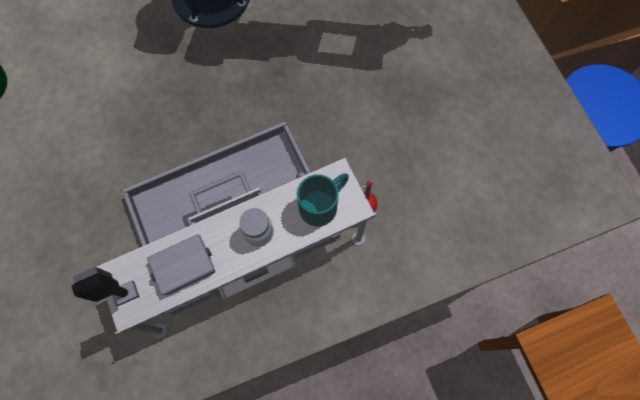

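View pics/top0.png

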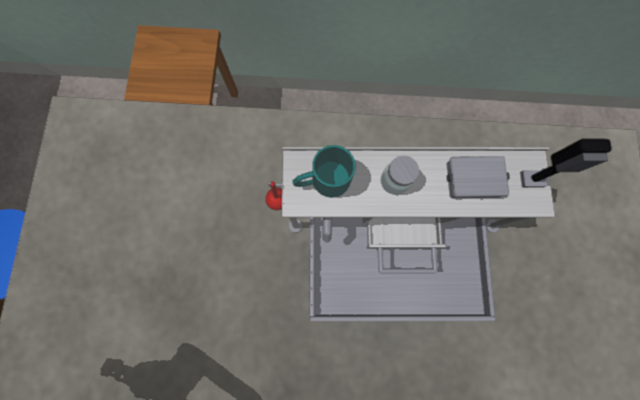

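The top view shows the deck's front edge at row ~217 (cols 283–553), the tray panel at row ~246 and the handle bar at row ~272, cols 381–437. Now I'll measure them.

```bash
cat > h.py <<'E'
import numpy as np,cv2
from scipy.spatial.transform import Rotation as R
from station import *
def cloud(n,d,ci=None):
    ci=ci or camera_info(n);K=ci["K"];v,u=np.mgrid[:d.shape[0],:d.shape[1]]
    P=np.stack([(u-K[0,2])/K[0,0]*d,(v-K[1,2])/K[1,1]*d,d],-1)
    return P@R.from_quat(ci["orientation"]).as_matrix().T+ci["origin"]
def ray(n,u,v,z,ci=None):
    ci=ci or camera_info(n);K=ci["K"];r=R.from_quat(ci["orientation"]).apply([(u-K[0,2])/K[0,0],(v-K[1,2])/K[1,1],1])
    return ci["origin"]+r*(z-ci["origin"][2])/r[2]
E
python3 - <<'E'
from h import *
f=np.load("top0.npz");d=f["d"];P=cloud("top",d)
m=(abs(P[...,2]-.208)<.006)&(d>0)
m=m.astype(np.uint8);n,l,s,c=cv2.connectedComponentsWithStats(m)
i=1+np.argmax(s[1:,4]);q=P[l==i][:,:2].astype(np.float32)
r=cv2.minAreaRect(q);print(r,cv2.boxPoints(r),P[l==i][:,2].mean())
for v,u in [(272,395),(272,410),(272,425),(246,390),(246,410),(246,430)]:
    print(u,v,P[v-2:v+3,u].round(4).tolist())
print(ray("top",381,272,.11),ray("top",437,272,.11))
big=cv2.resize(f["p"][190:330,270:570],None,fx=2.6,fy=2.6,interpolation=cv2.INTER_CUBIC);cv2.imwrite("pics/topz.png",big)
hm=(P[...,2]>.10)&(P[...,2]<.122)&(d>0)
vv,uu=np.nonzero(hm);print(len(vv),vv.min(),vv.max(),uu.min(),uu.max())
hb=P[hm];print(np.c_[uu,vv,hb.round(3)][::12].tolist()[:80])
E
```

```text
((0.7163110971450806, -0.13274776935577393), (0.12816780805587769, 0.5005272030830383), 3.4846746921539307) [[ 0.63713425  0.11315799]
 [ 0.66755706 -0.38644376]
 [ 0.79548794 -0.37865353]
 [ 0.76506513  0.12094823]] 0.20867308540612953
395 272 [[0.5563, -0.1161, 0.1148], [0.5543, -0.1162, 0.1146], [0.5523, -0.1163, 0.1143], [0.5527, -0.1385, 0.0121], [0.5505, -0.139, 0.0104]]
410 272 [[0.5581, -0.1459, 0.1165], [0.5562, -0.1468, 0.1134], [0.5541, -0.1462, 0.1155], [0.5548, -0.1739, 0.0085], [0.5526, -0.1737, 0.0091]]
425 272 [[0.56, -0.1768, 0.1143], [0.5579, -0.176, 0.117], [0.556, -0.177, 0.1136], [0.5568, -0.2071, 0.0128], [0.5546, -0.2077, 0.0107]]
390 246 [[0.6078, -0.1045, 0.118], [0.6056, -0.1043, 0.1191], [0.6034, -0.104, 0.1207], [0.6023, -0.1061, 0.1108], [0.6027, -0.1117, 0.0831]]
410 246 [[0.6102, -0.1454, 0.1178], [0.6082, -0.1453, 0.1181], [0.606, -0.145, 0.1195], [0.6048, -0.1474, 0.1102], [0.6054, -0.1547, 0.0818]]
430 246 [[0.6125, -0.1858, 0.1192], [0.6107, -0.1863, 0.1176], [0.6085, -0.1857, 0.1194], [0.6073, -0.1886, 0.1102], [0.6079, -0.1971, 0.0828]]
[ 0.550753
[... 2360 characters left out ...]
.558, -0.108, 0.116], [403.0, 269.0, 0.559, -0.132, 0.116], [415.0, 269.0, 0.561, -0.156, 0.116], [427.0, 269.0, 0.562, -0.181, 0.115], [380.0, 270.0, 0.555, -0.086, 0.114], [392.0, 270.0, 0.556, -0.11, 0.116], [404.0, 270.0, 0.557, -0.135, 0.114], [417.0, 270.0, 0.559, -0.16, 0.118], [429.0, 270.0, 0.56, -0.185, 0.114], [383.0, 271.0, 0.553, -0.092, 0.115], [395.0, 271.0, 0.554, -0.116, 0.115], [407.0, 271.0, 0.556, -0.14, 0.116], [419.0, 271.0, 0.557, -0.164, 0.117], [431.0, 271.0, 0.559, -0.188, 0.117], [385.0, 272.0, 0.551, -0.096, 0.116], [397.0, 272.0, 0.553, -0.12, 0.117], [409.0, 272.0, 0.554, -0.144, 0.115], [421.0, 272.0, 0.555, -0.169, 0.114], [433.0, 272.0, 0.557, -0.194, 0.113]]
```

View pics/topz.png

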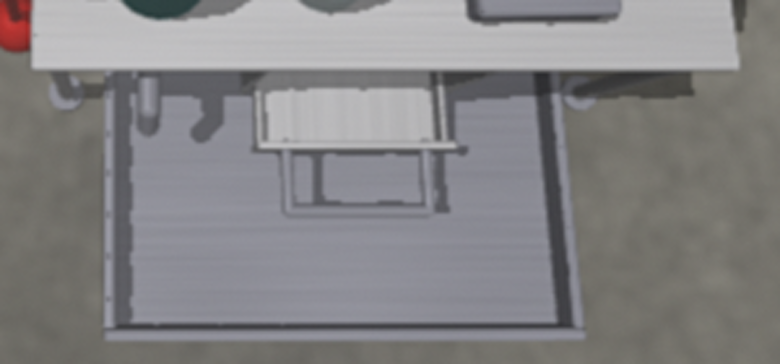

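```bash
cat >> h.py <<'E'
def to(p,Rm):
    s=sense();R0=R.from_quat(s["tool_rot"]);
    print("from",s["tcp_pos"].round(4),"t",round(s["t"],2),"q",s["q"].round(3),"F",s["force"].round(1))
    print("shift/0.1",(R0.inv().apply(np.array(p)-s["tcp_pos"])/.1).round(3),"turn/360",((R0.inv()*R.from_matrix(Rm)).as_rotvec()/(2*np.pi)).round(4))
def tool(yaw,tilt=0): # yaw deg of tool y (before tilt); tilt: tool z leans fwd
    c,s=np.cos(np.radians(yaw)),np.sin(np.radians(yaw))
    return np.array([[-s,c,0],[c,s,0],[0,0,-1.]])
E
python3 -m inch '[[-1,[-1,-0.9,0],[0,0,0]],[-1,[-1,-0.9,0],[0,0,0]],[-1,[-1,-0.9,0],[0,0,0]],[-1,[-1,-0.9,0],[0,0,0]]]'
python3 -m inch '[[-1,[-1,-0.9,0],[0,0,0]],[-1,[-1,-0.9,0],[0,0,0]],[-1,[-1,-0.9,0],[0,0,0]],[-1,[-1,-0.9,0],[0,0,0]]]'
python3 -m inch '[[-1,[-1,-0.9,0],[0,0,0.17]],[-1,[-1,-0.9,0],[0,0,0.17]],[-1,[-1,-0.9,0],[0,0,0.17]],[-1,[-1,-0.9,0],[0,0,0.17]],[-1,[-1,-0.9,0],[0,0,0.17]],[-1,[-1,-0.9,0],[0,0,0.17]],[-1,[-1,-0.9,0],[0,0,0.17]],[-1,[-1,-0.9,0],[0,0,0.17]]]'
python3 -c "
from h import *
to([.5,-.142,.23],tool(3.48))"
```

```text
t: 0.5
tcp_pos: [0.3206, 0.4364, 0.2308]
tool_rot: [0.222, 0.975, -0.002, -0.0]
force: [-0.7, 1.0, 0.8]
finger_gap: 0.996
t: 0.9
tcp_pos: [0.3728, 0.3137, 0.2312]
tool_rot: [0.222, 0.975, -0.0, -0.0]
force: [0.5, 1.0, -0.4]
finger_gap: 1.003
t: 1.7
tcp_pos: [0.4234, 0.1931, 0.2312]
tool_rot: [0.686, 0.728, 0.0, -0.0]
force: [-0.3, 0.2, -0.6]
finger_gap: 0.998
from [0.4234 0.1931 0.2312] t 1.7 q [1.870e-01 3.140e-01 1.820e+00 1.000e-03 1.008e+00 1.270e-01] F [-0.3  0.2 -0.6]
shift/0.1 [-3.391  0.566  0.01 ] turn/360 [ 0.     -0.0001 -0.0002]
```

```bash

python3 -m inch '[[0.1,[-1,0.2,0],[0,0,0]],[0.1,[-1,0.2,0],[0,0,0]],[0.1,[-1,0.2,0],[0,0,0]]]'
python3 -m inch '[[0.1,[-1,0.2,0],[0,0,0]],[0.1,[-1,0.2,0],[0,0,0]],[0.1,[-1,0.2,0],[0,0,0]]]'
python3 -m inch '[[0.1,[-1,0.15,0],[0,0,0]],[0.1,[-1,0.15,0],[0,0,0]],[0.1,[-1,0.15,0],[0,0,0]]]'
python3 -m inch '[[0.1,[-0.4,0,0],[0,0,0]],[0.1,[-0.4,0,0],[0,0,0]],[0.1,[-0.4,0,0],[0,0,0]]]'
python3 - <<'E'
from h import *
ci=camera_info("wrist");p,d=snapshot("wrist");cv2.imwrite("pics/w1.png",p);P=cloud("wrist",d,ci);np.savez("w1.npz",p=p,P=P,d=d)
to([.557,-.142,.2],tool(3.48))
m=(d>0)&(abs(P[...,2]-.112)<.009)&(P[...,0]<.62)
import sys
vv,uu=np.nonzero(m);print(uu.min(),uu.max(),vv.min(),vv.max(),m.sum(),ci["origin"])
# stand frame
c,s=np.cos(np.radians(3.48)),np.sin(np.radians(3.48));Q=(P-[.6523,-.1366,0])@np.array([[c,-s,0],[s,c,0],[0,0,1]])
q=Q[m];print(np.percentile(q,[0,2,25,50,75,98,100],axis=0).round(4))
b=m&(abs(Q[...,1])<.03)
h,e=np.histogram(Q[b][:,0],bins=np.arange(-.12,-.02,.002));print(list(zip(e.round(3),h)))
E
```

```text
t: 2.0
tcp_pos: [0.4519, 0.0898, 0.2315]
tool_rot: [0.687, 0.727, 0.0, 0.002]
force: [0.1, 0.6, 0.2]
finger_gap: 0.517
t: 2.3
tcp_pos: [0.4781, -0.0093, 0.2317]
tool_rot: [0.687, 0.727, 0.001, 0.002]
force: [-0.2, 0.3, 0.3]
finger_gap: 0.453
t: 2.6
tcp_pos: [0.4988, -0.1084, 0.2316]
tool_rot: [0.687, 0.727, 0.0, 0.002]
force: [1.0, 0.6, -0.1]
finger_gap: 0.449
t: 2.9
tcp_pos: [0.4982, -0.143, 0.231]
tool_rot: [0.686, 0.728, 0.0, -0.001]
force: [-0.6, 0.6, -0.4]
finger_gap: 0.448
from [ 0.4979 -0.1424  0.231 ] t 2.95 q [-4.950e-01  3.850e-01  1.698e+00  1.000e-03  1.060e+00 -5.560e-01] F [-0.5  0.4 -0.2]
shift/0.1 [-0.032  0.59   0.309] turn/360 [-0.0002 -0.0003 -0.0001]
385 469 99 278 4897 [ 0.49375    -0.07227978  0.37226618]
[[-0.1004 -0.0776  0.103 ]
 [-0.0998 -0.0691  0.1045]
 [-0.0928 -0.0324  0.1114]
 [-0.0558  0.0121  0.113 ]
 [-0.0477  0.0504  0.1154]
 [-0.0429  0.0729  0.1173]
 [-0.0419  0.0775  0.1186]]
[(np.float64(-0.12), np.int64(0)), (np.float64(-0.118), np.int64(0)), (np.float64(-0.116), np.int64(0)), (np.float64(-0.114), np.int64(0)), (np.float64(-0.112), np.int64(0))
[... 849 characters left out ...]
.float64(-0.062), np.int64(0)), (np.float64(-0.06), np.int64(0)), (np.float64(-0.058), np.int64(0)), (np.float64(-0.056), np.int64(0)), (np.float64(-0.054), np.int64(0)), (np.float64(-0.052), np.int64(0)), (np.float64(-0.05), np.int64(290)), (np.float64(-0.048), np.int64(313)), (np.float64(-0.046), np.int64(162)), (np.float64(-0.044), np.int64(123)), (np.float64(-0.042), np.int64(1)), (np.float64(-0.04), np.int64(0)), (np.float64(-0.038), np.int64(0)), (np.float64(-0.036), np.int64(0)), (np.float64(-0.034), np.int64(0)), (np.float64(-0.032), np.int64(0)), (np.float64(-0.03), np.int64(0)), (np.float64(-0.028), np.int64(0)), (np.float64(-0.026), np.int64(0)), (np.float64(-0.024), np.int64(0))]
```

View pics/w1.png

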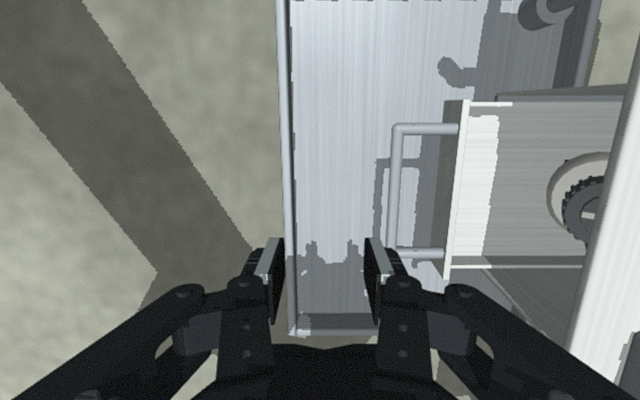

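The wrist view shows the handle bar at col ~397, rows 125–255, with the panel behind it at col ~460 and the ring at (590,210). The bar mid measures (0.5565, −0.1424) with its top at z ≈ 0.115, as expected.

```bash

python3 -m inch '[[0.1,[-0.03,0.585,0.4],[0,0,0]],[0.1,[-0.03,0.585,0.4],[0,0,0]],[0.1,[-0.03,0.585,0.4],[0,0,0]]]'
python3 -m inch '[[0.1,[0,0,0.5],[0,0,0]],[0.1,[0,0,0.99],[0,0,0]],[0.1,[0,0,0.99],[0,0,0]],[0.1,[0,0,0.99],[0,0,0]]]'
python3 -c "
from h import *
to([.5565,-.1424,.091],tool(3.48))
p,d=snapshot('wrist');cv2.imwrite('pics/w2.png',p)"
```

```text
t: 3.25
tcp_pos: [0.5577, -0.1414, 0.1894]
tool_rot: [0.685, 0.729, -0.0, -0.001]
force: [-0.1, 0.4, 0.4]
finger_gap: 0.448
t: 3.65
tcp_pos: [0.5559, -0.1427, 0.0925]
tool_rot: [0.686, 0.728, -0.0, -0.001]
force: [0.3, 0.1, 1.3]
finger_gap: 0.452
from [ 0.5559 -0.1427  0.0925] t 3.65 q [-0.446  0.653  1.674  0.     0.817 -0.506] F [0.3 0.1 1.3]
shift/0.1 [0.002 0.006 0.015] turn/360 [-0.0004 -0.0002 -0.0001]
```

View pics/w2.png

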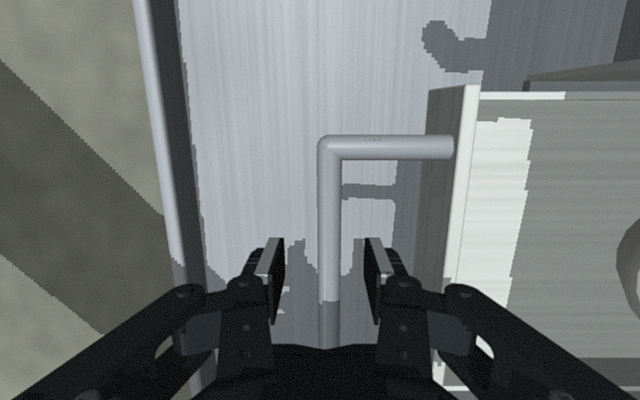

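The bar (col ~330) sits between the two fingers (cols 272 and 375). I'll close on it and then pull.

```bash

python3 -m inch '[[0.9,[0,0,0],[0,0,0]],[0.9,[0,0,0],[0,0,0]],[0.9,[0,0,0],[0,0,0]],[0.9,[0,0,0],[0,0,0]],[0.9,[0,0,0],[0,0,0]]]' 40
python3 -m inch '[[0.9,[0,-0.15,0],[0,0,0]],[0.9,[0,-0.3,0],[0,0,0]],[0.9,[0,-0.45,0],[0,0,0]],[0.9,[0,-0.6,0],[0,0,0]],[0.9,[0,-0.6,0],[0,0,0]]]'
```

```text
t: 4.2
tcp_pos: [0.5583, -0.1446, 0.0955]
tool_rot: [0.686, 0.728, 0.001, 0.003]
force: [-1.1, 0.6, 7.9]
finger_gap: 0.094
t: 4.7
tcp_pos: [0.4979, -0.1483, 0.0955]
tool_rot: [0.686, 0.727, 0.001, 0.003]
force: [-1.7, 0.8, 10.1]
finger_gap: 0.094
```

```bash

python3 -m inch '[[0.9,[0,-0.15,0],[0,0,0]],[0.9,[0,-0.3,0],[0,0,0]],[0.9,[0,-0.45,0],[0,0,0]],[0.9,[0,-0.5,0],[0,0,0]],[0.9,[0,-0.5,0],[0,0,0]]]'
python3 -m inch '[[0.9,[0,-0.06,0],[0,0,0]],[0.9,[0,-0.06,0],[0,0,0]]]'
python3 -m inch '[[0.9,[0,-0.05,0],[0,0,0]],[0.9,[0,-0.05,0],[0,0,0]]]'
python3 -m inch '[[0.9,[0,-0.05,0],[0,0,0]],[0.9,[0,-0.05,0],[0,0,0]]]'
python3 -c "
from h import *
p,d=snapshot('top');cv2.imwrite('pics/t2.png',p)
p,d=snapshot('wrist');cv2.imwrite('pics/w3.png',p)"
```

```text
t: 5.2
tcp_pos: [0.4491, -0.1514, 0.0955]
tool_rot: [0.686, 0.727, 0.001, 0.004]
force: [0.4, 2.7, 13.1]
finger_gap: 0.096
t: 5.4
tcp_pos: [0.4438, -0.1517, 0.0955]
tool_rot: [0.686, 0.727, 0.002, 0.004]
force: [1.2, 3.9, 13.5]
finger_gap: 0.098
t: 5.6
tcp_pos: [0.4405, -0.152, 0.0955]
tool_rot: [0.687, 0.727, 0.003, 0.006]
force: [5.8, 6.5, 9.8]
finger_gap: 0.095
t: 5.8
tcp_pos: [0.4404, -0.1521, 0.0955]
tool_rot: [0.688, 0.725, 0.006, 0.009]
force: [20.4, 16.4, 2.3]
finger_gap: 0.095
```

View pics/t2.png

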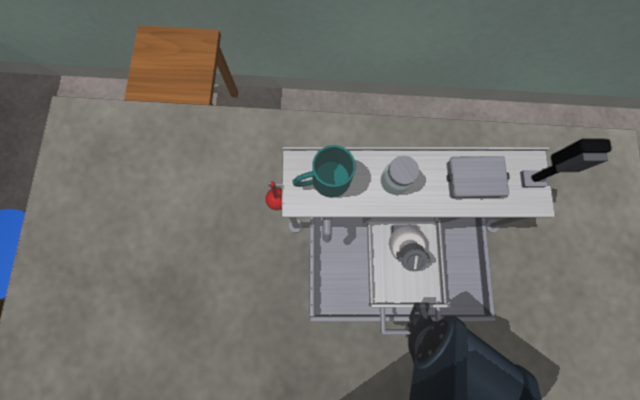

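View pics/w3.png

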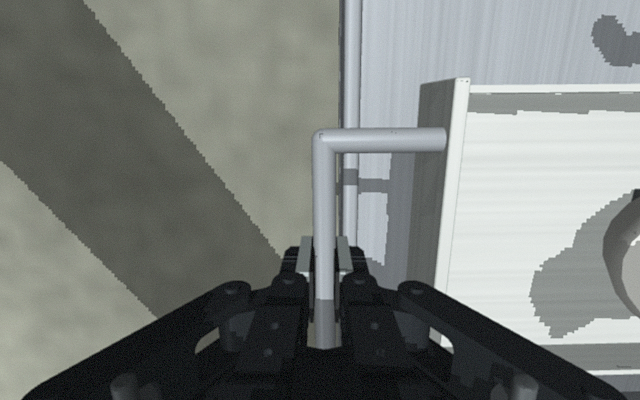

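The force rose to 20 N and the bar stopped at x=0.4404, 0.118 m of travel, so the tray is at its stop. In the top view the ring is at about (416,260). I'll release, rise and look at the ring.

```bash

python3 -m inch '[[0.5,[0,0.04,0],[0,0,0]],[0.1,[0,0.04,0],[0,0,0]],[0.1,[0,0.04,0],[0,0,0]],[0.1,[0,0.04,0],[0,0,0]],[0.1,[0,0.04,-0.4],[0,0,0]],[0.1,[0,0.04,-0.99],[0,0,0]],[0.1,[0,0.04,-0.99],[0,0,0]]]'
python3 -m inch '[[-1,[0,0,-0.8],[0,0,0]],[-1,[0,0,-0.8],[0,0,0]],[-1,[0,0,-0.8],[0,0,0]]]'
python3 - <<'E'
from h import *
ci=camera_info("wrist");p,d=snapshot("wrist");cv2.imwrite("pics/w4.png",p);P=cloud("wrist",d,ci);np.savez("w4.npz",p=p,P=P,d=d)
p,d=snapshot("top");P=cloud("top",d);np.savez("t4.npz",p=p,P=P,d=d);cv2.imwrite("pics/t4.png",cv2.resize(p[180:350,340:500],None,fx=3.5,fy=3.5,interpolation=cv2.INTER_CUBIC))
to([.5,-.15,.27],tool(3.48))
E
```

```text
t: 6.6
tcp_pos: [0.437, -0.1529, 0.1954]
tool_rot: [0.686, 0.727, 0.001, 0.004]
force: [0.8, -0.5, -0.8]
finger_gap: 0.45
t: 6.9
tcp_pos: [0.4369, -0.1527, 0.275]
tool_rot: [0.686, 0.727, 0.001, 0.005]
force: [0.6, -0.5, 1.1]
finger_gap: 0.935
from [ 0.4344 -0.1511  0.2712] t 7.0 q [-0.578  0.251  1.78  -0.     1.111 -0.637] F [-0.8  0.9 -0.1]
shift/0.1 [-0.027  0.655  0.012] turn/360 [-0.      0.     -0.0004]
```

View pics/w4.png

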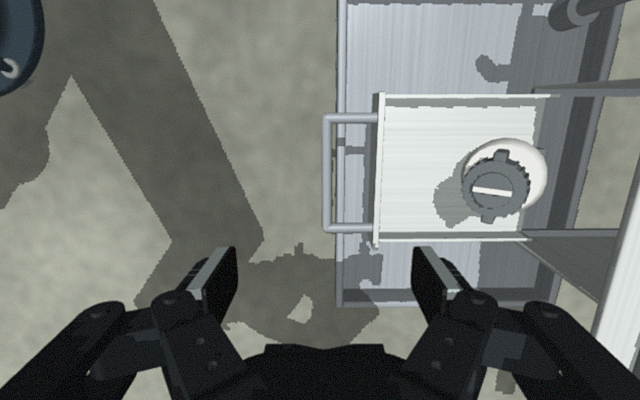

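View pics/t4.png

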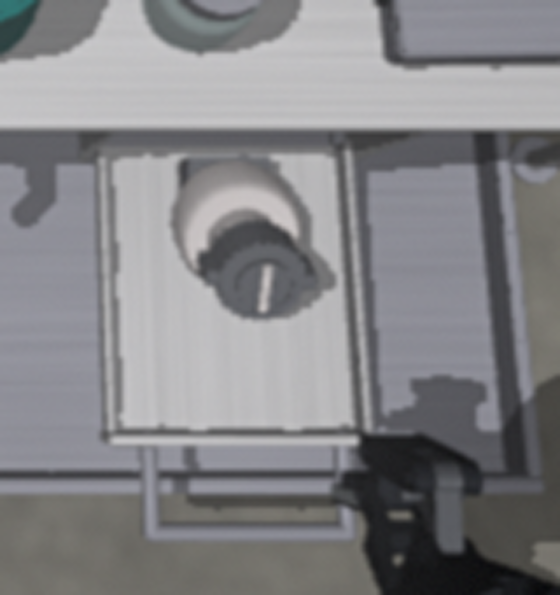

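The ring is at (495,187) in the wrist view, with wings at (502,155) and (488,217) and the ridge running (473,188)–(512,194). Next I'll fit the face plane, the axis and the ridge and wing directions.

```bash
python3 - <<'E'
from h import *
f=np.load("w4.npz");p,P,d=f["p"],f["P"],f["d"]
cv2.imwrite("pics/w4z.png",cv2.resize(p[120:250,430:560],None,fx=4.5,fy=4.5,interpolation=cv2.INTER_CUBIC))
g=p.astype(int).max(2)
yy,xx=np.mgrid[:400,:640]
reg=(xx>450)&(xx<540)&(yy>140)&(yy<230)&(d>0)&(P[...,2]>.12)
q=P[reg];print(len(q),q.min(0).round(3),q.max(0).round(3))
# RANSAC face plane of ring (constrained near 35deg)
rng=np.random.default_rng(0);best=0
for _ in range(4000):
    a,b,c=q[rng.integers(len(q),size=3)];n=np.cross(b-a,c-a)
    if np.linalg.norm(n)<1e-5: continue
    n/=np.linalg.norm(n);n*=np.sign(n[2])
    if n[2]<.6 or n[2]>.97: continue
    k=(abs((q-a)@n)<.0012).sum()
    if k>best: best=k;B=(n,a)
n,a=B;e=(q-a)@n;ins=q[abs(e)<.0015]
c=ins.mean(0);n=np.linalg.svd(ins-c)[2][2];n*=np.sign(n[2])
print("n",n.round(3),"tilt",np.degrees(np.arccos(n[2])),"az",np.degrees(np.arctan2(-n[1],-n[0])),best,c)
h,ed=np.histogram((q-c)@n,bins=np.arange(-.04,.012,.001));print(list(zip(ed.round(3),h)))
np.savez("fit.npz",n=n,c=c)
E
```

```text
4777 [ 0.555 -0.172  0.12 ] [ 0.635 -0.105  0.179]
n [-0.573 -0.031  0.819] tilt 35.03661035248312 az 3.062385533657087 1691 [ 0.57611436 -0.13986583  0.16480621]
[(np.float64(-0.04), np.int64(0)), (np.float64(-0.039), np.int64(0)), (np.float64(-0.038), np.int64(0)), (np.float64(-0.037), np.int64(0)), (np.float64(-0.036), np.int64(0)), (np.float64(-0.035), np.int64(0)), (np.float64(-0.034), np.int64(0)), (np.float64(-0.033), np.int64(0)), (np.float64(-0.032), np.int64(0)), (np.float64(-0.031), np.int64(0)), (np.float64(-0.03), np.int64(0)), (np.float64(-0.029), np.int64(0)), (np.float64(-0.028), np.int64(0)), (np.float64(-0.027), np.int64(0)), (np.float64(-0.026), np.int64(1)), (np.float64(-0.025), np.int64(6)), (np.float64(-0.024), np.int64(9)), (np.float64(-0.023), np.int64(10)), (np.float64(-0.022), np.int64(16)), (np.float64(-0.021), np.int64(12)), (np.float64(-0.02), np.int64(7)), (np.float64(-0.019), np.int64(13)), (np.float64(-0.018), np.int64(8)), (np.float64(-0.017), np.int64(13)), (np.float64(-0.016), np.int64(11)), (np.float64(-0.015), np.int64(16)), (np.float64(-0.014), n
[... 168 characters left out ...]
(-0.009), np.int64(16)), (np.float64(-0.008), np.int64(14)), (np.float64(-0.007), np.int64(20)), (np.float64(-0.006), np.int64(14)), (np.float64(-0.005), np.int64(27)), (np.float64(-0.004), np.int64(16)), (np.float64(-0.003), np.int64(56)), (np.float64(-0.002), np.int64(258)), (np.float64(-0.001), np.int64(740)), (np.float64(0.0), np.int64(808)), (np.float64(0.001), np.int64(216)), (np.float64(0.002), np.int64(73)), (np.float64(0.003), np.int64(306)), (np.float64(0.004), np.int64(442)), (np.float64(0.005), np.int64(156)), (np.float64(0.006), np.int64(102)), (np.float64(0.007), np.int64(61)), (np.float64(0.008), np.int64(16)), (np.float64(0.009), np.int64(0)), (np.float64(0.01), np.int64(0))]
```

View pics/w4z.png

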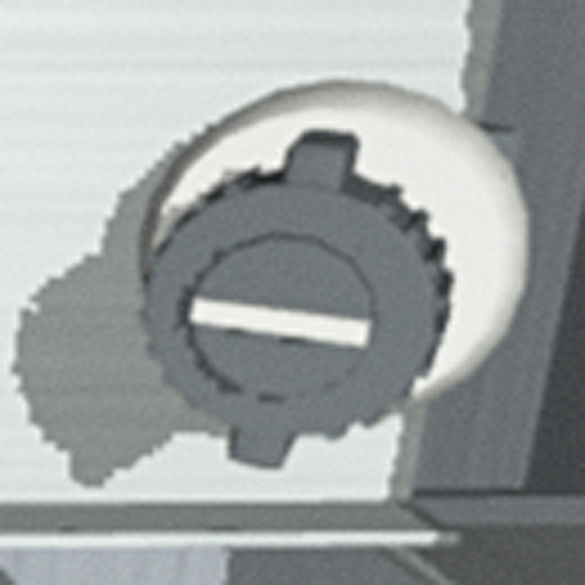

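```bash
python3 - <<'E'
from h import *
f=np.load("w4.npz");p,P,d=f["p"],f["P"],f["d"]
yy,xx=np.mgrid[:400,:640]
reg=(xx>450)&(xx<540)&(yy>140)&(yy<230)&(d>0)&(P[...,2]>.12)
c=np.load("fit.npz")["c"];t=np.radians(35);ps=np.radians(3.48)
n=np.array([-np.sin(t)*np.cos(ps),-np.sin(t)*np.sin(ps),np.cos(t)])
ey=np.array([-np.sin(ps),np.cos(ps),0]);ex=np.cross(ey,n)  # ex: back/up slope
print("ex",ex)
q=P[reg]-c;L=np.c_[q@ex,q@ey,q@n]
dm=L[(L[:,2]>.0025)];print("dome",cv2.minEnclosingCircle((dm[:,:2]*1000).astype(np.float32)),dm.mean(0)*1000)
rd=L[L[:,2]>.0058];v=np.linalg.svd(rd[:,:2]-rd[:,:2].mean(0))[2][0];print("ridge",rd.mean(0)*1000,np.degrees(np.arctan2(v[1],v[0])))
rg=L[abs(L[:,2])<.002];r=(rg[:,:2]*1000).astype(np.float32)
print("box",r.min(0),r.max(0),cv2.minAreaRect(r))
# raster
im=np.zeros((400,400),np.uint8)
uv=(r*5+200).astype(int);im[uv[:,0],uv[:,1]]=255
uv=(dm[:,:2]*5000+200).astype(int);im[uv[:,0],uv[:,1]]=140
cv2.imwrite("pics/face.png",im[::-1,::-1])
from scipy.optimize import least_squares
# outer radius fit: per-angle max radius iter, excluding wings
o=dm[:,:2].mean(0)*1000
for k in range(6):
    a=np.arctan2(r[:,1]-o[1],r[:,0]-o[0]);rad=np.hypot(*(r-o).T)
    E=[]
    for b in np.arange(-np.pi,np.pi,np.pi/36):
        if abs(abs(b+.04)-np.pi/2)<.45: continue
        i=np.nonzero((a>=b)&(a<b+np.pi/36)&(rad<25.5))[0]
        if len(i): E.append(r[i[np.argmax(rad[i])]])
    E=np.array(E);s=least_squares(lambda z:np.hypot(E[:,0]-z[0],E[:,1]-z[1])-z[2],[*o,24],loss="soft_l1");o=s.x[:2]
print("ringfit",s.x)
w=r[(np.hypot(*(r-o).T)>25.5)];
for sg in (1,-1):
    k=w[(w[:,1]-o[1])*sg>10];print("wing",len(k),k.mean(0)-o,k.min(0)-o,k.max(0)-o)
ctr=c+(o[0]*ex+o[1]*ey)/1000-.013*n
print("ring_mid",ctr)
E
```

```text
ex [0.81764157 0.04972263 0.57357644]
dome ((-1.5766676664352417, 0.0035002592485398054), 16.137685775756836) [-0.97137575 -1.00919227  4.69443459]
ridge [-1.08746458 -1.57757291  6.85319202] -179.2043650907387
box [-26.571957 -32.070972] [23.679846 29.506908] ((-1.500823974609375, -1.5555191040039062), (50.09636306762695, 50.23766326904297), 45.91764831542969)
ringfit [-1.30400041 -1.38260555 24.46413293]
wing 76 [ 1.4492826  27.86264515] [-3.3541846  25.42235851] [ 5.81865457 30.88951397]
wing 62 [ -0.8817372  -27.88570881] [ -6.04946181 -30.68836689] [  3.42625502 -25.28085995]
ring_mid [ 0.58257482 -0.14085812  0.15340929]
```

View pics/face.png

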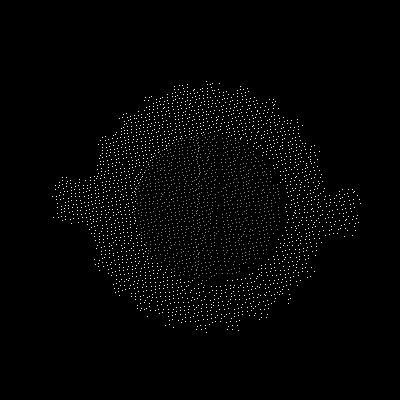

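```bash
cat >> h.py <<'E'
_t=np.radians(35);_p=np.radians(3.48)
N=np.array([-np.sin(_t)*np.cos(_p),-np.sin(_t)*np.sin(_p),np.cos(_t)])
EY=np.array([-np.sin(_p),np.cos(_p),0]);EX=np.cross(EY,N)
MID=np.array([.5827,-.142,.1545])
def rt(a=0): # ring tool, turned a deg clockwise
    return np.c_[-EX,EY,-N]@R.from_euler('z',a,degrees=True).as_matrix()
E
python3 -c "
from h import *
to([.47,-.15,.27],rt(2))"
```

```text
from [ 0.4344 -0.1511  0.2712] t 7.0 q [-0.578  0.251  1.78  -0.     1.111 -0.637] F [-0.8  0.9 -0.1]
shift/0.1 [-0.01   0.356  0.012] turn/360 [-0.0772 -0.0744 -0.2365]
```

```bash

python3 -m inch '[[-1,[0,0.35,0],[-0.0772,-0.0744,-0.2365]],[-1,[0,0.35,0],[-0.0772,-0.0744,-0.2365]],[-1,[0,0.35,0],[-0.0772,-0.0744,-0.2365]],[-1,[0,0.35,0],[-0.0772,-0.0744,-0.2365]],[-1,[0,0.35,0],[-0.0772,-0.0744,-0.2365]],[-1,[0,0.35,0],[-0.0772,-0.0744,-0.2365]],[-1,[0,0.35,0],[-0.0772,-0.0744,-0.2365]],[-1,[0,0.35,0],[-0.0772,-0.0744,-0.2365]],[-1,[0,0.35,0],[-0.0772,-0.0744,-0.2365]],[-1,[0,0.35,0],[-0.0772,-0.0744,-0.2365]],[-1,[0,0.35,0],[-0.0772,-0.0744,-0.2365]],[-1,[0,0.35,0],[-0.0772,-0.0744,-0.2365]],[-1,[0,0.35,0],[-0.0772,-0.0744,-0.2365]]]'
python3 -c "
from h import *
to(MID+.06*N,rt(2))"
```

```text
t: 8.3
tcp_pos: [0.4796, -0.1405, 0.285]
tool_rot: [-0.004, 0.959, 0.012, 0.284]
force: [0.6, 0.7, -1.3]
finger_gap: 0.999
from [ 0.4796 -0.1405  0.285 ] t 8.3 q [-0.758  0.141  2.059  0.713  0.644 -2.853] F [ 0.6  0.7 -1.3]
shift/0.1 [-0.133 -0.062  1.056] turn/360 [-0.0015 -0.0053 -0.0025]
```

Joint 6 is at its range limit. The grasp is symmetric, so I'll turn the tool a half turn the other way.

```bash

python3 -m inch '[[-1,[0,0,0],[0,0,0.25]],[-1,[0,0,0],[0,0,0.25]],[-1,[0,0,0],[0,0,0.25]],[-1,[0,0,0],[0,0,0.25]],[-1,[0,0,0],[0,0,0.25]],[-1,[0,0,0],[0,0,0.25]],[-1,[0,0,0],[0,0,0.25]],[-1,[0,0,0],[0,0,0.25]],[-1,[0,0,0],[0,0,0.25]],[-1,[0,0,0],[0,0,0.25]],[-1,[0,0,0],[0,0,0.25]]]'
python3 -m inch '[[-1,[0,0,0],[0,0,0.25]],[-1,[0,0,0],[0,0,0.25]],[-1,[0,0,0],[0,0,0.25]],[-1,[0,0,0],[0,0,0.25]],[-1,[0,0,0],[0,0,0.25]],[-1,[0,0,0],[0,0,0.25]],[-1,[0,0,0],[0,0,0.25]],[-1,[0,0,0],[0,0,0.25]],[-1,[0,0,0],[0,0,0.25]],[-1,[0,0,0],[0,0,0.25]],[-1,[0,0,0],[0,0,0.25]]]'
python3 -c "
from h import *
to(MID+.06*N,rt(182))"
```

```text
t: 9.4
tcp_pos: [0.4801, -0.1399, 0.2855]
tool_rot: [0.675, 0.681, 0.209, 0.193]
force: [0.2, -0.4, -0.7]
finger_gap: 0.999
t: 10.5
tcp_pos: [0.4801, -0.14, 0.2856]
tool_rot: [0.959, 0.004, 0.285, -0.011]
force: [0.1, 0.2, -0.2]
finger_gap: 0.999
from [ 0.4801 -0.14    0.2856] t 10.5 q [-0.755  0.141  2.058  0.712  0.644  0.291] F [ 0.1  0.2 -0.2]
shift/0.1 [0.125 0.067 1.058] turn/360 [ 0.0016  0.0052 -0.0022]
```

```bash

python3 -m inch '[[-1,[0.125,0.067,0.8],[0.0016,0.0052,-0.0022]],[-1,[0.125,0.067,0.8],[0.0016,0.0052,-0.0022]],[-1,[0.125,0.067,0.8],[0.0016,0.0052,-0.0022]],[-1,[0.125,0.067,0.8],[0.0016,0.0052,-0.0022]]]'
python3 - <<'E'
from h import *
to(MID-.022*N,rt(182))
ci=camera_info("wrist");p,d=snapshot("wrist");cv2.imwrite("pics/w5.png",p);np.savez("w5.npz",p=p,P=cloud("wrist",d,ci),d=d)
E
```

```text
t: 10.9
tcp_pos: [0.5345, -0.1443, 0.2253]
tool_rot: [0.954, 0.014, 0.3, -0.015]
force: [-0.1, -0.1, 0.0]
finger_gap: 0.998
from [ 0.5345 -0.1443  0.2253] t 10.9 q [-0.686  0.332  2.045  0.976  0.491  0.037] F [-0.1 -0.1  0. ]
shift/0.1 [-0.01   0.008  1.077] turn/360 [-0.0002  0.      0.0005]
```

View pics/w5.png

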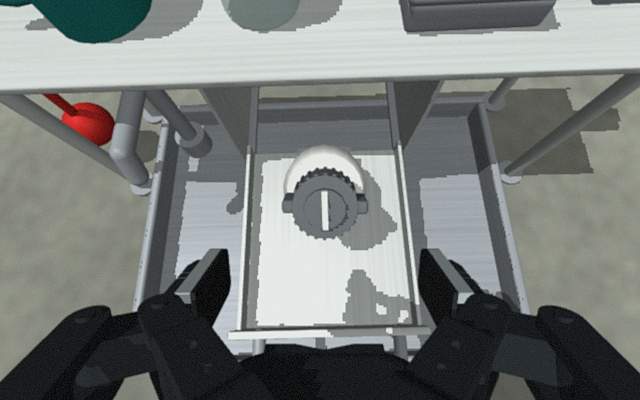

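The ring is centred between the fingers (col ~325) with its wings level. I'll advance.

```bash

python3 -m inch '[[-1,[-0.01,0.01,0.3],[0,0,0]],[-1,[-0.01,0.01,0.6],[0,0,0]],[-1,[-0.01,0.01,0.85],[0,0,0]],[-1,[-0.01,0.01,1],[0,0,0]],[-1,[-0.01,0.01,1],[0,0,0]]]'
python3 - <<'E'
from h import *
to(MID-.022*N,rt(182))
ci=camera_info("wrist");p,d=snapshot("wrist");cv2.imwrite("pics/w6.png",p)
E
```

```text
t: 11.45
tcp_pos: [0.592, -0.1428, 0.1443]
tool_rot: [0.953, 0.014, 0.302, -0.014]
force: [0.7, -0.2, 0.5]
finger_gap: 1.003
from [ 0.592  -0.1428  0.1443] t 11.45 q [-0.598  0.552  1.992  1.338  0.37  -0.284] F [ 0.7 -0.2  0.5]
shift/0.1 [-0.018 -0.013  0.084] turn/360 [ 0.0001 -0.0004  0.0004]
```

View pics/w6.png

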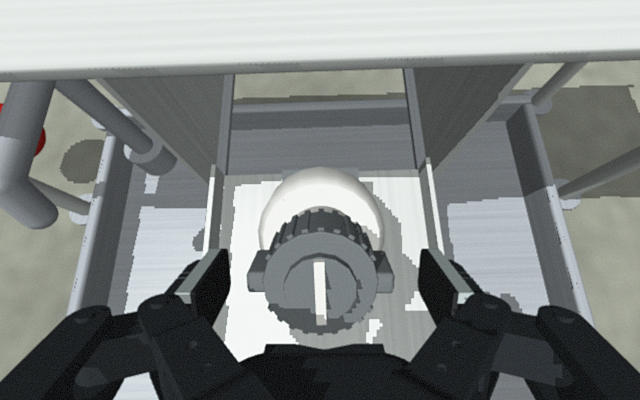

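```bash

python3 -m inch '[[-1,[-0.015,0,0.08],[0,0,0]],[0.2,[-0.015,0,0.08],[0,0,0]],[0.2,[-0.015,0,0.08],[0,0,0]],[0.2,[-0.015,0,0.08],[0,0,0]],[0.2,[-0.015,0,0.08],[0,0,0]]]' 40
python3 - <<'E'
from h import *
to(MID-.022*N,rt(182));print(sense()["ft_torque"])
p,d=snapshot("wrist");cv2.imwrite("pics/w7.png",p)
E
```

```text
t: 12.0
tcp_pos: [0.5948, -0.141, 0.1388]
tool_rot: [0.953, 0.014, 0.303, -0.015]
force: [-2.8, 3.0, 6.2]
finger_gap: 0.72
from [ 0.5948 -0.141   0.1388] t 12.0 q [-0.594  0.566  1.991  1.378  0.368 -0.321] F [-2.8  3.   6.2]
shift/0.1 [-0.01   0.003  0.022] turn/360 [-0.0004 -0.0008  0.0005]
[0.681041   0.10242058 0.45147618]
```

View pics/w7.png

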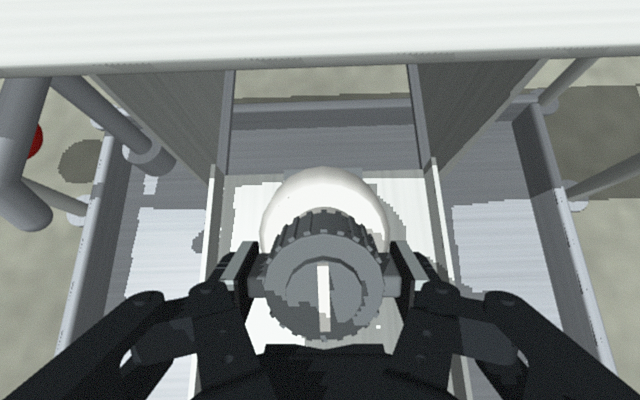

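Gripped: gap 0.72 ≈ 61 mm, which matches the 60 mm tips. I'll turn clockwise in stages.

```bash

python3 -m inch '[[0.2,[0,0,0],[0,0,0.02]],[0.2,[0,0,0],[0,0,0.04]],[0.2,[0,0,0],[0,0,0.06]],[0.2,[0,0,0],[0,0,0.08]],[0.2,[0,0,0],[0,0,0.08]]]'
python3 - <<'E'
from h import *
to(MID-.022*N,rt(270));print(sense()["ft_torque"])
p,d=snapshot("wrist");cv2.imwrite("pics/w8.png",p)
E
```

```text
t: 12.55
tcp_pos: [0.5949, -0.1408, 0.1388]
tool_rot: [0.926, -0.224, 0.29, -0.09]
force: [-2.9, 4.0, 6.5]
finger_gap: 0.717
from [ 0.5949 -0.1408  0.1388] t 12.55 q [-0.593  0.566  1.991  1.377  0.369  0.183] F [-2.9  4.   6.5]
shift/0.1 [-0.006  0.01   0.022] turn/360 [-1.000e-03 -1.000e-04  1.647e-01]
[0.60471861 0.07522042 0.55111648]
```

View pics/w8.png

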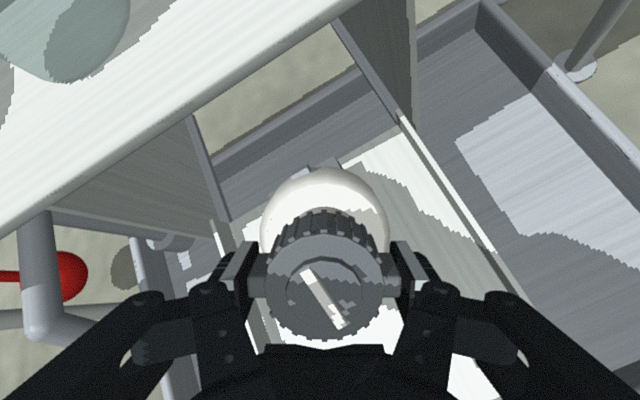

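The ring is turning with the gripper: its wings stay on the pads while the ridge rotates in view. I'll continue.

```bash

python3 -m inch '[[0.2,[0,0,0],[0,0,0.02]],[0.2,[0,0,0],[0,0,0.04]],[0.2,[0,0,0],[0,0,0.06]],[0.2,[0,0,0],[0,0,0.08]],[0.2,[0,0,0],[0,0,0.1]],[0.2,[0,0,0],[0,0,0.12]],[0.2,[0,0,0],[0,0,0.14]],[0.2,[0,0,0],[0,0,0.155]],[0.2,[0,0,0],[0,0,0.165]],[0.2,[0,0,0],[0,0,0.165]],[0.2,[0,0,0],[0,0,0.165]]]'
python3 - <<'E'
from h import *
to(MID-.022*N,rt(270));print(sense()["ft_torque"])
p,d=snapshot("wrist");cv2.imwrite("pics/w9.png",p)
E
```

```text
t: 13.7
tcp_pos: [0.5951, -0.1406, 0.139]
tool_rot: [0.694, -0.653, 0.207, -0.222]
force: [-2.3, 5.6, 7.1]
finger_gap: 0.713
from [ 0.5951 -0.1406  0.139 ] t 13.7 q [-0.593  0.566  1.991  1.378  0.369  1.219] F [-2.3  5.6  7.1]
shift/0.1 [0.006 0.014 0.021] turn/360 [-0.0009  0.0004 -0.0001]
[0.6641261  0.14119442 0.30494251]
```

View pics/w9.png

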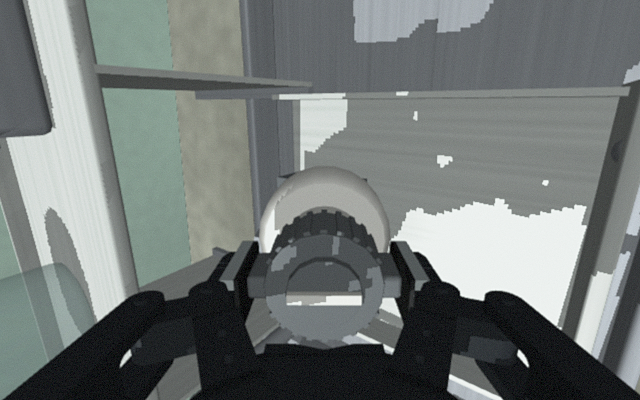

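The ridge (row ~298) is now in line with the wings. I'll nudge a little further against the stop, then release and retreat along the axis.

```bash

python3 -m inch '[[0.2,[0,0,0],[0,0,0.006]],[0.2,[0,0,0],[0,0,0.01]],[0.2,[0,0,0],[0,0,0.01]],[0.2,[0,0,0],[0,0,0.01]]]'
python3 -c "
from h import *
to(MID-.022*N,rt(270));print(sense()['ft_torque'])"
python3 -m inch '[[0.0,[0,0,0],[0,0,0]],[-0.6,[0,0,0],[0,0,0]],[-0.9,[0,0,0],[0,0,0]],[-0.9,[0,0,0],[0,0,0]],[-0.9,[0,0,0],[0,0,0]]]'
python3 -m inch '[[-0.9,[0,0,-0.15],[0,0,0]],[-0.9,[0,0,-0.5],[0,0,0]],[-0.9,[0,0,-0.9],[0,0,0]],[-0.9,[0,0,-0.9],[0,0,0]]]'
python3 -m inch '[[-0.9,[0,0,-0.4],[0,0,0]],[-0.9,[0,0,-0.8],[0,0,0]],[-0.9,[0,0,-0.8],[0,0,0]],[-0.9,[0,0,-0.8],[0,0,0]]]'
python3 - <<'E'
from h import *
to(MID,rt(270))
ci=camera_info("wrist");p,d=snapshot("wrist");cv2.imwrite("pics/w10.png",p)
p,d=snapshot("top");cv2.imwrite("pics/t10.png",p);cv2.imwrite("pics/t10z.png",cv2.resize(p[180:350,340:500],None,fx=3.5,fy=3.5,interpolation=cv2.INTER_CUBIC))
a=cv2.imread("pics/top0.png");print("deck diff",cv2.absdiff(a,p)[140:214,290:520].max(2).__gt__(40).sum())
E
```

```text
t: 14.15
tcp_pos: [0.5951, -0.1406, 0.139]
tool_rot: [0.677, -0.67, 0.201, -0.227]
force: [-1.7, 4.8, 6.2]
finger_gap: 0.714
from [ 0.5951 -0.1406  0.139 ] t 14.15 q [-0.592  0.565  1.99   1.372  0.368  1.275] F [-1.7  4.8  6.2]
shift/0.1 [0.007 0.013 0.022] turn/360 [-0.0007  0.0004 -0.0081]
[-0.53653486  0.06220125  1.74589267]
t: 14.65
tcp_pos: [0.5953, -0.1432, 0.1371]
tool_rot: [-0.672, 0.676, -0.2, 0.226]
force: [-0.1, -0.1, -0.5]
finger_gap: 0.954
t: 15.05
tcp_pos: [0.5427, -0.1464, 0.2137]
tool_rot: [-0.672, 0.675, -0.203, 0.226]
force: [1.5, 0.0, -0.5]
finger_gap: 0.951
t: 15.45
tcp_pos: [0.4978, -0.149, 0.2764]
tool_rot: [-0.672, 0.675, -0.201, 0.226]
force: [0.3, -0.6, 0.2]
finger_gap: 0.948
from [ 0.4978 -0.149   0.2764] t 15.45 q [-0.762  0.189  2.054  0.819  0.615  1.766] F [ 0.3 -0.6  0.2]
shift/0.1 [-0.021  0.01   1.487] turn/360 [-0.0007 -0.0004 -0.0103]
deck diff 0
```

View pics/w10.png

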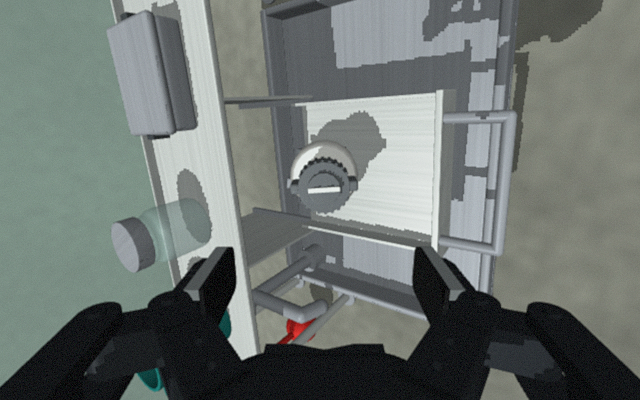

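View pics/t10.png

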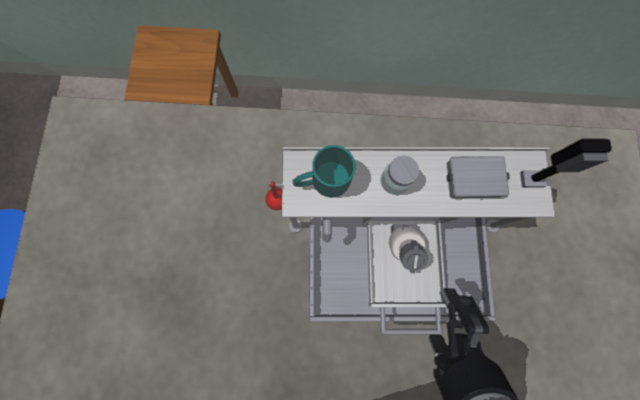

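After release, the wings at (293,183) and (354,183) lie in line with the ridge (row ~189). The handle is still out at row ~331 in the top view, and the shelf pixels are unchanged. I'll hand it in.

```bash
python3 -c "
from station import *
print(sense()['qd'].round(3));print(sign_off())"
```

```text
[ 0.006  0.016  0.003 -0.004  0.005  0.004]
the job is handed in; nothing more can be done
None
```

I pulled the tray out to its stop, turned the filter's ring clockwise until it locked, backed the gripper clear and handed the job in at about 15.5 s. No verdict came back.

- **Tray:** the bar moved 118 mm and then stopped, with the pull force rising to 20 N. Before the pull, the bar measured about 96 mm in front of the shelf's edge rather than 83 mm, so the tray was probably already about 12 mm out. In the last top picture the tray is still out.
- **Ring:** I gripped it across the wing tips (about 61 mm opening) and turned it 90° until the wrist torque rose sharply (to about 1.75 N m) against the stop. After release it stayed put, with its wings in line with the ridge.
- **Shelf:** no pixel around the mug, jar and soap dish changed between the first and last top pictures. The gripper was free, with force readings near zero.
- **One irregularity:** while I was turning the tool above the tray, joint 6 read -2.853 against its limit of -2.85. I turned the tool half a turn the other way straight after. The reading is within 0.003 rad of the limit, so I can't rule out that it counts as passing it.

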